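# Clamp the swing-top bottle on the trolley

## Robot

A 6-joint arm with a two-finger parallel gripper is mounted at the origin on the work surface. World frame = base frame: x ahead of the robot, y to its left, z up, the work surface at z = 0. Lengths are in m, angles in rad, forces in N, time in s.
With the tool pointing down it reaches from about 0.3 to 0.875 m from the base axis. Payload 6.4 kg.
Tool frame: the origin (TCP) lies between the finger pads; the fingertips stand 8 mm ahead of it and the grasp point (between the pads) lies 11 mm behind it (r.tip_reach is the distance from the TCP to the fingertips, in m); z points along the fingers, y is the direction in which the jaws open and shut (so a half turn about z gives the same grasp; the last joint's range is limited). The gripper opens to 85 mm and grips with 20 to 120 N. Pads are 22 mm wide; open, the fingers measure 114 mm over their backs; the gripper's body (76 mm by 85 mm) begins 54 mm behind the grasp point. The pads swing forward as they close: fully open they stand 13 mm farther back than shut.
Start: joints at [1.006, 0.181, 1.607, -0, 1.354, -0.206], TCP at [0.202, 0.538, 0.239] pointing down, gripper open.
Joint ranges: [-2.99, 2.99], [-0.89, 2.07], [0.3, 2.58], [-1.14, 4.28], [0, 2.63], [-3.12, 3.12]. Speed limits (rad/s): [2.57, 2.57, 3.01, 3.14, 3.14, 3.14].

## Interface

Orientations are given as [roll, pitch, yaw] about the fixed x, y, z axes, in that order (R = Rz(yaw) Ry(pitch) Rx(roll)).
In Python, from rig import read_state, vision, job, spotter, r gives the robot as it stands. The module is installed in compiled form; this text tells all that it offers.
- The arm moves only by the tool move_arm, never from a script. Its argument "commands" is text: rows parted by semicolons, each of 4 numbers parted by spaces: the shift along the world's x, y, z in m, then the turn about the world's z in degrees. In form: dx dy dz turn; .... A call has exactly 10 rows; each row is the pose to reach, as a shift and turn from the pose commanded when the call began; what a row does not reach only later rows make up. A row lasts 1/12 s, in which the tool goes at most 41.7 mm and 7.16 degrees, less where a joint would pass 70% of its speed; a pose out of reach is approached as far as the arm can. A call with a gripper value outside its range is refused whole. "jaw" is the finger opening in m, from 0 to 0.0854, set as the call begins (left out, the last holds). The fingers move at their own pace and stop on an object; "squeeze" is the grip in N (left out, the last holds). Time passes only in rows, so rows that repeat a pose let the fingers close, or fill a call up. It gives the time, the measured TCP pose, the force and the opening at its end, in the units of the state.
- read_state(): the state, without advancing time (a new reading comes with each control period).
- vision.capture(name): name is "scene" or "side" or "wrist"; returns the picture (400x640x3 uint8, blue, green, red); there is no depth.
- vision.calibration(name): a dict with "mtx" (3x3 intrinsics, pixels), "R" (3x3) and "t" (3): a world point X has camera coordinates R X + t. Camera axes: x right, y down, z forward; pixel columns grow to the right and rows downward; lengths in m; the calibration is good to about 2 mm. A picture is of the moment at which its call begins: read the wrist's pose just before it. calibration takes no time and is no camera call; for the wrist camera it gives the pose at the moment of the call.
- job.finish_job(): hands the job in, once; it reports no verdict.
Trained networks look in the newest picture that a camera, given by its name, has taken for a name from the list of things; names that differ only in an ending like _2 or _b are one class to them, and where a whole thing is asked for, a point or a joint stands for the part that bears it (a point fixed in the world has none). Each returns a list of dicts, best first, with "confidence" (0 to 1); they miss things now and then, are a little off and sometimes report something else, mostly with a low value. They report only what shows in the picture. A call takes as long as a camera call. They do not tell look-alikes from the thing itself.
- spotter.look_for(camera, name): "box" ([left, top, right, bottom] in pixels, round what is visible of it).
- spotter.regions_of(camera, name): "pixels" (400x640 bool, what is visible of it) and "box" ([left, top, right, bottom] in pixels, round what is visible of it).
The state is a dict: "time": time; "joint_pos": joint angles; "qvel": joint speeds; "tau": joint torques, N m; "eef_pos": TCP position; "ee_rot": TCP orientation; "contact_force": force on the tool from outside, world axes, zero at the start; "torque": the same for the moment, N m; "width": finger opening in m.
Only numpy, scipy, OpenCV 4.12 (cv2) and the standard library are available. Lean on these libraries where they do the work, as an engineer would, in place of code of your own. Each camera call takes 0.05 s, during which the arm holds its last target.

## Task

Stand the green swing-top bottle upright in the V-shaped cradle of the bottle clamp, setting it down without dropping it. Then push the raised clamp handle down past its centre so that it snaps over, and press it firmly home against the bottle with about 10 N for at least half a second, never pushing it with more than 20 N. Let go and leave the bottle clamped upright, and do not disturb the wine glasses, the corkscrew or the spoon.

Things in the scene. Friction and masses are not known exactly. Their poses are not given: they have to be found in the camera images.
- bottle: loose green glass swing-top bottle, 0.4 to 0.65 kg, 208 mm tall, upright on the trivet. Origin: centre of its underside, z up. Body 66 mm across up to 105 mm above the origin, shoulder to 140 mm, straight neck 27 mm across from 142 to 188 mm (grip here, from above; a thin wire stands out 3 mm on its own +x side), white stopper 25 mm across above that.
- trivet: fixed round cork trivet, 170 mm across, 10 mm thick; origin under its centre. The bottle starts on it.
- cradle_seat (a point): on the bottle's axis when it stands fully home in the wooden V cradle, level with the bottle's underside (12 mm above the table). x points level from the V towards the clamp handle, z up. With the clamp open there are 15 to 22 mm of free play to +x for lowering the bottle.
- cradle: fixed wooden V block, origin at cradle_seat. Its two upright faces, 85 mm high, at 90 degrees to each other, open to +x, both touch the bottle when it is home, and end 17 mm beyond the contact. It is bolted in a slot: its distance from the clamp differs by up to 3.5 mm either way, magnified about 1.6 times at the handle: where the handle comes home must be felt.
- clamp_base: fixed wooden base board 190 x 100 x 12 mm with the clamp's two steel bracket plates (x = 52 to 116 mm, up to 124 mm above the table). Origin on the table under the seat (within 3.5 mm), x from cradle towards handle, as for cradle_seat. The handle's level pivot axis runs along y at x = 63 mm, z = 110 mm.
- clamp_pad: round rubber pad, 26 mm across, on a push rod that slides level at 58 mm above the table; origin at the middle of its face towards the bottle. The lever drives it towards the V by 52 mm per rad. Open, its face is 65 mm from the origin of clamp_base along x.
- clamp (a joint): lever angle in rad. 0: open, handle raised 0.55 rad above level; grows as the handle is pushed down. A spring drives it away from its centre, about 0.36: before that it springs back to 0, beyond it snaps over by itself, dropping away from the fingers, until the pad meets the bottle, between 0.5 and 0.75. With no bottle it runs to 0.90.
- clamp_paddle (a point): on the handle, 85 mm from the pivot; moves with the lever: about 160 mm above the table when open, 100 to 120 mm when home. The top of the black grip (56 x 36 mm, its middle 94 mm from the pivot) is 0 to 12 mm above this point, screwed at a height that nobody has measured. Pushed straight down, the handle first resists with about 5 N, falling to nothing at the centre. Home, it is stiff: several N per mm.
- glass0: plastic picnic wine glass, 163 mm tall, 72 mm across; origin under its foot. Leave it alone.
- glass1: the other plastic picnic wine glass, the same size; origin under its foot. Leave it alone.
- corkscrew: steel wing corkscrew standing on its bell with raised levers, 156 mm tall, 101 mm across the levers; origin under its foot. Leave it alone.
- spoon: steel bar spoon 260 mm long lying on the table; x axis along it. Leave it alone.
Not all that is in view belongs to the job. Of the things shaped like the bottle, the green one is meant.

How it is judged:
On the way, in this order (a step that is already met when the one before it is completed fails the run):
1. the bottle stands upright in the cradle's V, let go, with the clamp still open (angle between bottle's own z axis and vertical below 0.12 rad and z of bottle in the frame of cradle_seat between -0.006 and 0.006 m and horizontal distance between bottle and cradle_seat below 0.016 m and contact force between the fingers and bottle below 0.1 N and value of joint clamp below 0.3 rad), for 0.2 s.
2. the handle has snapped over and is pressed home against the bottle with 6 to 15 N for 0.4 s (value of joint clamp above 0.45 rad and contact force between clamp_pad and bottle above 2 N and contact force between the fingers and clamp between 6 and 15 N), for 0.4 s.
At the end, for the whole second after the job is handed in: The bottle stands upright (within 0.12 rad) on the base board, within 6 mm of home in the cradle, at rest; the clamp lever is snapped over (0.45 to 0.85 rad) with its pad pressing on the bottle by more than 2 N (angle between bottle's own z axis and vertical below 0.12 rad and z of bottle in the frame of cradle_seat between -0.006 and 0.006 m and horizontal distance between bottle and cradle_seat below 0.006 m and value of joint clamp between 0.45 and 0.85 rad and contact force between clamp_pad and bottle above 2 N and linear speed of bottle below 0.02 m/s); the robot touches nothing.
It fails at once if the handle is pushed with more than 22 N (contact force between the fingers and clamp above 22 N).
It fails at once if the bottle is dropped (moves faster than 0.45 m/s while not held) or tipped over ((contact force between the fingers and bottle below 0.1 N and linear speed of bottle above 0.45 m/s) or angle between bottle's own z axis and vertical above 0.6 rad).
It fails at once if a wine glass, the corkscrew or the spoon is moved by more than 30 mm or a glass or the corkscrew tipped (distance of any of glass0, glass1, corkscrew, spoon from where it was at the start of the episode above 0.03 m or angle between any of glass0, glass1, corkscrew's own z axis and vertical above 0.5 rad).
It also fails if it takes over 62 s, if anything falls off the work surface, if the arm or the gripper's body presses on something with over 40 N, if the wrist force passes 120 N, or if a joint passes its speed limit or range.

## Working session

There is one attempt and no reset: what is moved stays moved. The work goes in short steps, Python scripts to look and compute and a tool call to move; the robot and the scene stay as the last step left them, time stands still between calls to the robot, and variables do not carry over. Pictures are saved under pics/ and viewed, and the job is handed in when it is done.

Besides the shell and the picture viewer there is one more tool, called after "Request:" as name(argument=value, ...), one argument or row to a line, values as JSON. move_arm: Moves the arm, as the interface text tells. Its arguments: {"type":"object","properties":{"commands":{"type":"string"},"jaw":{"type":"number"},"squeeze":{"type":"number"}},"required":["commands"]}

```bash
mkdir -p pics
python3 - <<'E'
from rig import read_state, vision, job, spotter, r
import cv2
for n in ("scene","side"):
    im=vision.capture(n); cv2.imwrite(f"pics/{n}0.png",im)
    for o in ("bottle","clamp_base","cradle","clamp","clamp_pad","trivet","glass0","corkscrew","spoon"):
        print(n,o,[(round(d["confidence"],2),[round(float(v)) for v in d["box"]]) for d in spotter.look_for(n,o)][:4])
    c=vision.calibration(n); print({k:v.round(3).tolist() for k,v in c.items()})
s=read_state();print(s["time"],s["eef_pos"],s["ee_rot"],s["width"],r.tip_reach)
E
```

```text
scene bottle [(0.84, [254, 105, 280, 182]), (0.66, [170, 182, 244, 279]), (0.55, [324, 106, 357, 184]), (0.43, [294, 214, 340, 266])]
scene clamp_base [(0.71, [233, 241, 346, 329])]
scene cradle [(0.91, [296, 214, 340, 264])]
scene clamp [(0.95, [231, 258, 295, 305]), (0.24, [311, 154, 375, 208])]
scene clamp_pad [(0.53, [266, 297, 274, 309])]
scene trivet [(0.62, [309, 154, 381, 209])]
scene glass0 [(0.85, [404, 162, 449, 231]), (0.74, [330, 277, 380, 347])]
scene corkscrew [(0.86, [375, 220, 413, 282])]
scene spoon [(0.8, [168, 181, 246, 278]), (0.45, [263, 298, 275, 312])]
{'mtx': [[366.15, 0.0, 320.939], [0.0, 366.15, 201.233], [0.0, 0.0, 1.0]], 'R': [[0.839, 0.544, 0.007], [0.449, -0.685, -0.575], [-0.308, 0.485, -0.818]], 't': [-0.51, -0.141, 0.95]}
side bottle [(0.65, [188, 156, 237, 236])]
side clamp_base [(0.57, [305, 232, 387, 317])]
side cradle [(0.58, [310, 201, 349, 251])]
side clamp [(0.75, [336, 246, 382, 296])]
side clamp_pad [(0.57, [346, 278, 361, 304])]
side trivet [(0.83, [248, 156, 318, 207]), (0.32, [335, 246, 383, 296])]
side glass0 [(0.6, [390, 202, 444, 277]), (0.57, [345, 108, 379, 172])]
side corkscrew [(0.64, [373, 150, 400, 220])]
side spoon [(0.72, [206, 250, 254, 371])]
{'mtx': [[363.9, 0.0, 317.568], [0.0, 363.9, 200.352], [0.0, 0.0, 1.0]], 'R': [[0.958, -0.288, -0.004], [-0.225, -0.74, -0.634], [0.179, 0.609, -0.773]], 't': [-0.532, 0.235, 0.668]}
1.0 [0.20190794 0.53839424 0.23927072] [-3.14156481e+00 -1.55484072e-05  2.78276786e+00] 0.08519386339438403 0.008
```

Run:
```python
import cv2
for n in ("scene","side"):
    im=cv2.imread(f"pics/{n}0.png"); cv2.imwrite(f"pics/{n}0z.png",cv2.resize(im[90:390,140:500] ,None,fx=2,fy=2,interpolation=cv2.INTER_CUBIC))
```

```text
(no output)
```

View pics/scene0z.png

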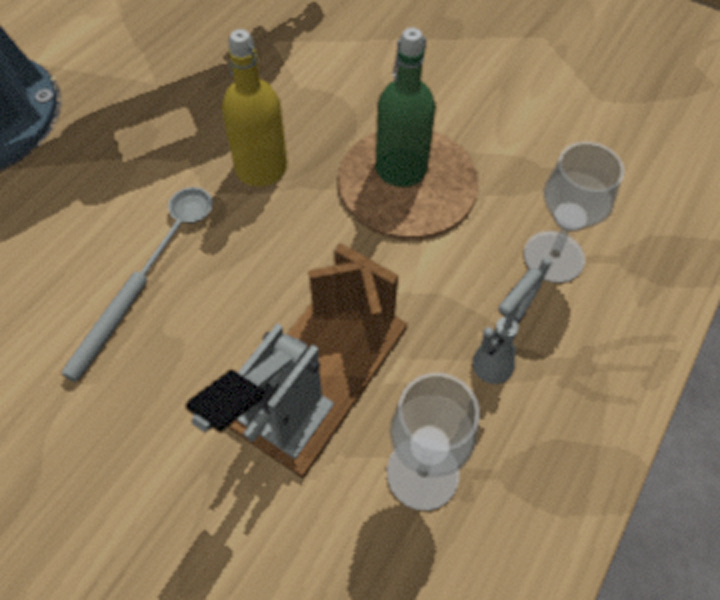

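View pics/side0z.png

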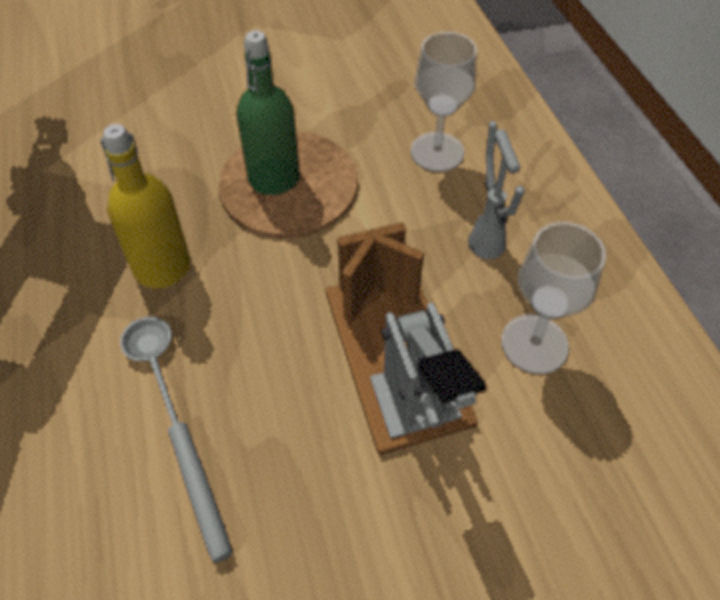

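Run:
```python
import cv2
a=cv2.imread("pics/scene0.png")[200:330,225:355]; b=cv2.imread("pics/side0.png")[195:325,290:390]
cv2.imwrite("pics/za.png",cv2.resize(a,None,fx=4.5,fy=4.5,interpolation=cv2.INTER_CUBIC))
cv2.imwrite("pics/zb.png",cv2.resize(b,None,fx=4.5,fy=4.5,interpolation=cv2.INTER_CUBIC))
```

```text
(no output)
```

View pics/za.png

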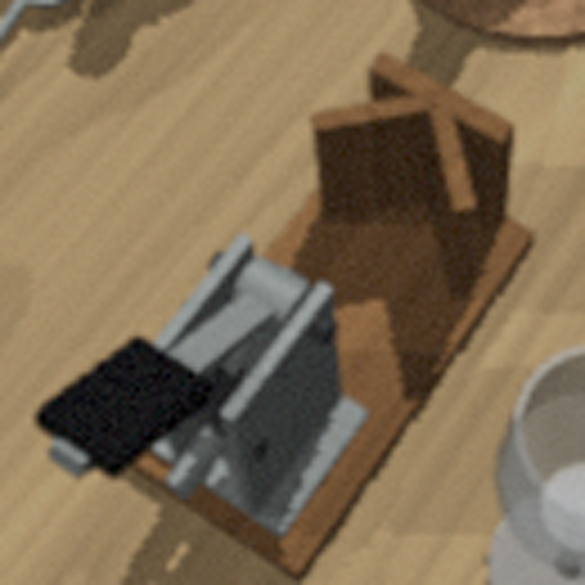

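View pics/zb.png

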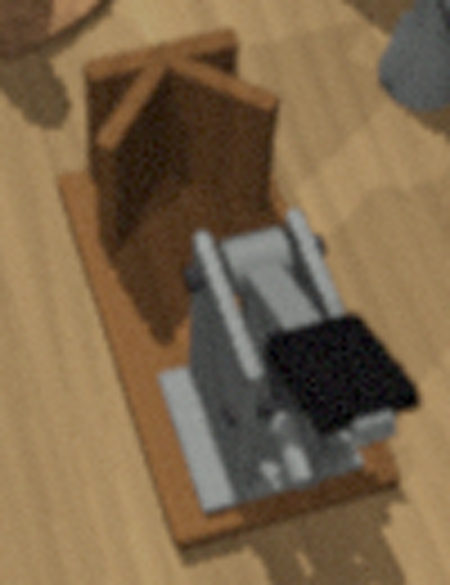

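```bash
cat > h.py <<'E'
import numpy as np, cv2
from rig import read_state, vision, job, spotter, r
C={n:vision.calibration(n) for n in ("scene","side")}
def ray(c,p):
    d=np.linalg.inv(c["mtx"])@[p[0],p[1],1.]
    return -c["R"].T@c["t"], c["R"].T@d
def onz(c,p,z):
    o,d=ray(c,p); return o+d*(z-o[2])/d[2]
def tri(cs,ps):
    A=[];b=[]
    for c,p in zip(cs,ps):
        o,d=ray(c,p); d/=np.linalg.norm(d); M=np.eye(3)-np.outer(d,d); A.append(M); b.append(M@o)
    X=np.linalg.lstsq(np.vstack(A),np.hstack(b),rcond=None)[0]
    return X, max(np.linalg.norm(proj(c,X)-p) for c,p in zip(cs,ps))
def proj(c,X):
    q=c["mtx"]@(c["R"]@np.asarray(X)+c["t"]); return q[:2]/q[2]
E
cat > a.py <<'E'
from h import *
S,D=C["scene"],C["side"]
f=lambda p:np.array([p[0]/4.5+225,p[1]/4.5+200]); g=lambda p:np.array([p[0]/4.5+290,p[1]/4.5+195])
F={"VL":((317,122),(105,142)),"VR":((464,208),(275,103)),"apex":((432,103),(168,68)),
"gNL":((138,340),(268,345)),"gNR":((213,383),(355,318)),"gFL":((40,415),(325,430)),"gFR":((115,470),(417,397)),
"bL":((245,240),(203,235)),"bR":((328,287),(295,213)),"boardHR":((300,575),(398,490))}
for k,(a,b) in F.items():
    X,e=tri([S,D],[f(a),g(b)]); print(k,X.round(4),round(e,2))
print("boardHL",onz(D,g((183,545)),.0).round(4),"VendR",onz(S,f((530,235)),.012).round(4),"VendL",onz(D,g((60,178)),.012).round(4),"HR z0",onz(S,f((300,575)),.0).round(4))
z=lambda p:np.array([140+p[0]/2,90+p[1]/2])
print("stopper",tri([S,D],[z((412,33)),z((256,38))]), "yellow",tri([S,D],[z((240,37)),z((114,131))]))
print("cams",ray(S,(0,0))[0],ray(D,(0,0))[0])
for n,a,b in (("glass1foot",(423,475),(535,345)),("glass0foot",(555,257),(438,152)),("cork",(494,362),(488,242)),("corktop",(545,265),(492,125)),("spoonbowl",(190,205),(147,340)),("spoonend",(72,375),(220,555)),("triv",(408,178),(289,180))):
    print(n,tri([S,D],[z(a),z(b)])[0].round(3))
E
python3 a.py
```

```text
VL [0.5483 0.0009 0.0961] 0.11
VR [ 0.6236 -0.0009  0.0976] 0.21
apex [0.5854 0.0332 0.0965] 1.03
gNL [ 0.5684 -0.1339  0.1494] 0.57
gNR [ 0.6011 -0.1328  0.1503] 0.83
gFL [ 0.5688 -0.1801  0.1762] 1.11
gFR [ 0.6013 -0.18    0.1777] 0.13
bL [ 0.5668 -0.0712  0.1245] 0.06
bR [ 0.6048 -0.0698  0.1221] 0.4
boardHR [ 0.6335 -0.141   0.002 ] 1.19
boardHL [ 0.5398 -0.1388  0.    ] VendR [0.6339 0.044  0.012 ] VendL [0.5375 0.0447 0.012 ] HR z0 [ 0.6323 -0.1386  0.    ]
stopper (array([0.51954824, 0.224265  , 0.21611628]), np.float64(0.8421144229252413)) yellow (array([0.37038158, 0.13883176, 0.20466043]), np.float64(0.3477810619150537))
cams [ 0.78369167 -0.27978713  0.70051957] [ 0.44296725 -0.38562057  0.66290513]
glass1foot [ 0.726 -0.077  0.001]
glass0foot [0.73  0.213 0.002]
cork [0.731 0.058 0.007]
corktop [0.736 0.103 0.143]
spoonbowl [0.345 0.038 0.014]
spoonend [ 0.38  -0.186  0.005]
triv [0.536 0.213 0.011]
```

Request:
move_arm(
  commands="0.028 -0.025 0.013 2; 0.056 -0.05 0.026 4; 0.084 -0.075 0.039 6; 0.112 -0.1 0.052 8; 0.14 -0.125 0.065 10; 0.168 -0.15 0.078 12; 0.196 -0.175 0.091 14; 0.224 -0.2 0.104 16; 0.252 -0.225 0.117 18; 0.28 -0.25 0.13 20",
  jaw=0.075,
)

```text
time: 1.83
eef_pos: [0.483, 0.2869, 0.3702]
ee_rot: [3.141, 0.0, 3.134]
contact_force: [1.1, 1.1, 1.3]
width: 0.0751
```

Run:
```python
from h import *
s=read_state();print(s["time"],s["eef_pos"],s["ee_rot"],s["contact_force"])
c=vision.calibration("wrist");print(ray(c,(320,200)))
im=vision.capture("wrist");cv2.imwrite("pics/w1.png",im)
np.savez("w1.npz",**c)
```

```text
1.8333 [0.48298671 0.28692253 0.37018506] [3.14134123e+00 4.78003178e-04 3.13352447e+00] [1.10558628 1.09988497 1.32128226]
(array([0.40359468, 0.28734688, 0.50530094]), array([ 0.32078483,  0.00705457, -0.94722683]))
```

View pics/w1.png

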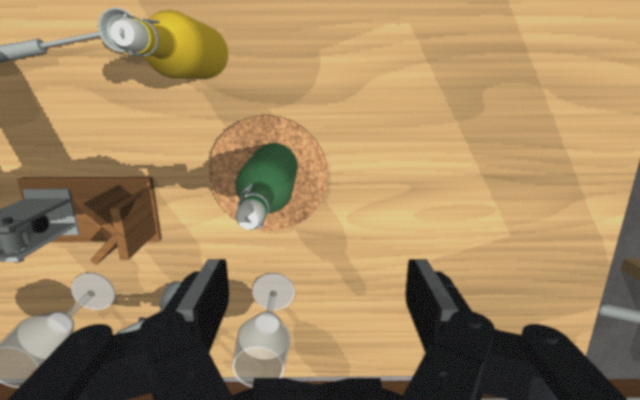

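Run:
```python
import cv2, numpy as np
im=cv2.imread("pics/w1.png")
a=cv2.resize(im[140:250,200:310],None,fx=5,fy=5,interpolation=cv2.INTER_CUBIC)
cv2.imwrite("pics/w1a.png",a)
cv2.imwrite("pics/w1b.png",cv2.resize(im[165:275,0:175],None,fx=4.5,fy=4.5,interpolation=cv2.INTER_CUBIC))
```

```text
(no output)
```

View pics/w1a.png

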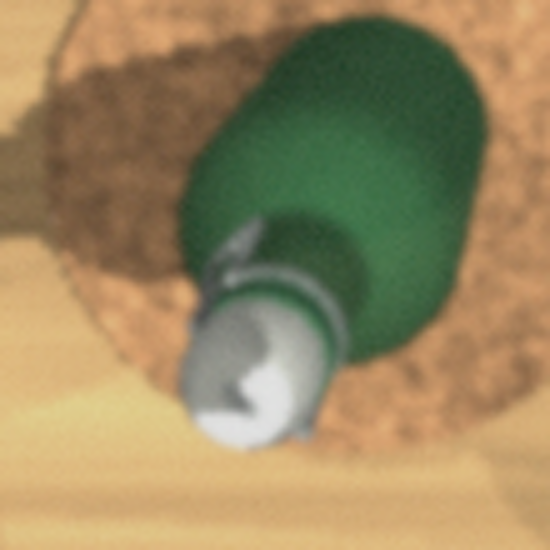

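View pics/w1b.png

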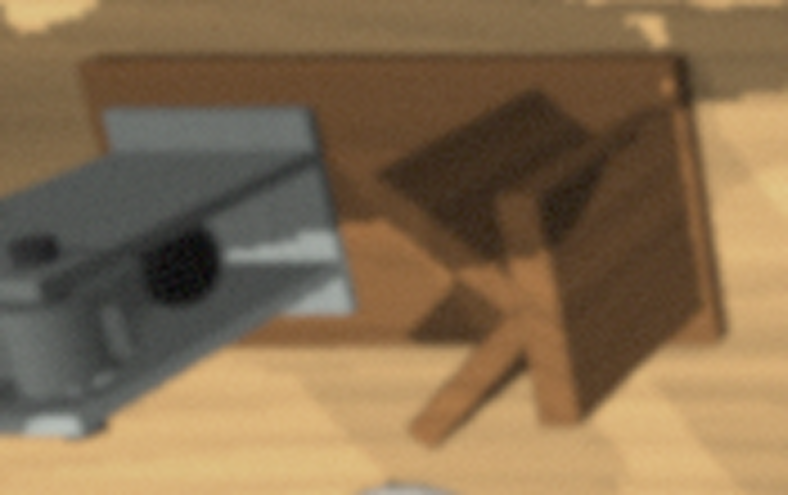

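Run:
```python
import cv2, numpy as np
from rig import read_state; print(read_state()["joint_pos"])
a=cv2.imread("pics/scene0.png")[100:190,315:365]; b=cv2.imread("pics/side0.png")[100:190,250:300]
cv2.imwrite("pics/zc.png",cv2.resize(np.hstack([a,b]),None,fx=6,fy=6,interpolation=cv2.INTER_CUBIC))
```

```text
[ 0.31628994  0.0755226   1.45897882 -0.00397669  1.60108172 -1.24374804]
```

View pics/zc.png

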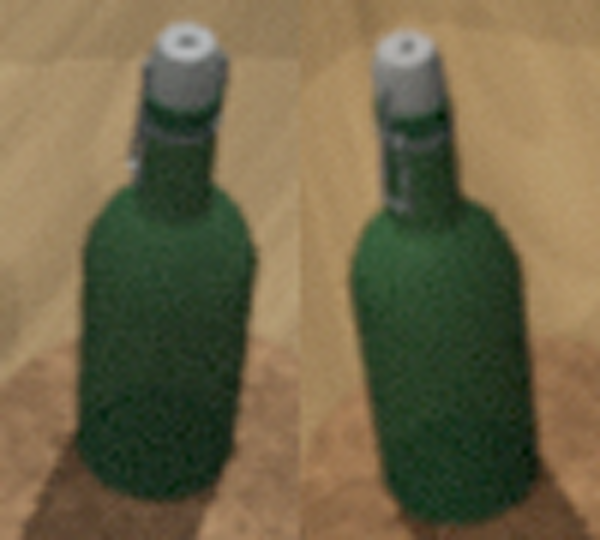

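Request:
move_arm(
  commands="0.01 -0.025 0 -7; 0.02 -0.05 0 -14; 0.03 -0.075 0 -21; 0.04 -0.1 0 -28; 0.05 -0.125 0 -35; 0.06 -0.15 0 -42; 0.07 -0.175 0 -49; 0.08 -0.2 0 -56; 0.09 -0.22 0 -63; 0.09 -0.22 0 -70",
)

```text
time: 2.72
eef_pos: [0.5731, 0.0647, 0.3687]
ee_rot: [-3.141, 0.001, 1.9]
contact_force: [-0.3, 0.8, 0.3]
width: 0.075
```

Run:
```python
from h import *
s=read_state();print(s["time"],s["eef_pos"],s["ee_rot"],s["qvel"].round(3))
c=vision.calibration("wrist");print(ray(c,(320,200)))
im=vision.capture("wrist");cv2.imwrite("pics/w2.png",im)
np.savez("w2.npz",**c)
for n,q in (("apex",(.5854,.0332,.0965)),("VL",(.548,.001,.096)),("VR",(.6236,-.001,.097))): print(n,proj(c,q))
```

```text
2.7167 [0.5731474  0.06474656 0.36874996] [-3.14106257e+00  1.39136189e-03  1.89989765e+00] [ 0.049 -0.018  0.02   0.029  0.016  1.504]
(array([0.54762365, 0.14000986, 0.5038075 ]), array([ 0.112097  , -0.30088176, -0.9471514 ]))
apex [317.8746028  180.06485768]
VL [279.45344259 194.80929115]
VR [338.52761857 215.73497444]
```

View pics/w2.png

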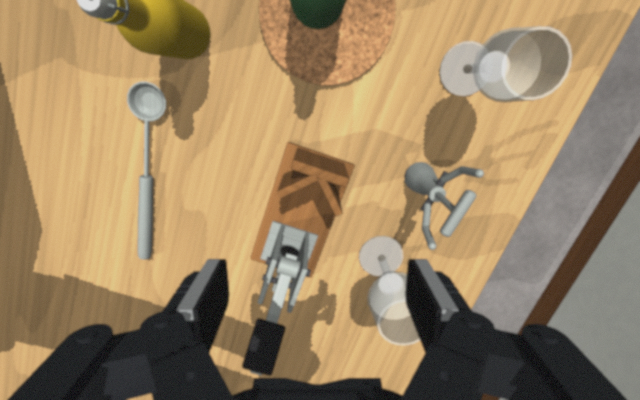

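Run:
```python
import cv2
im=cv2.imread("pics/w2.png")
cv2.imwrite("pics/w2a.png",cv2.resize(im[130:290,235:365],None,fx=5,fy=5,interpolation=cv2.INTER_CUBIC)[:600])
```

```text
(no output)
```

View pics/w2a.png

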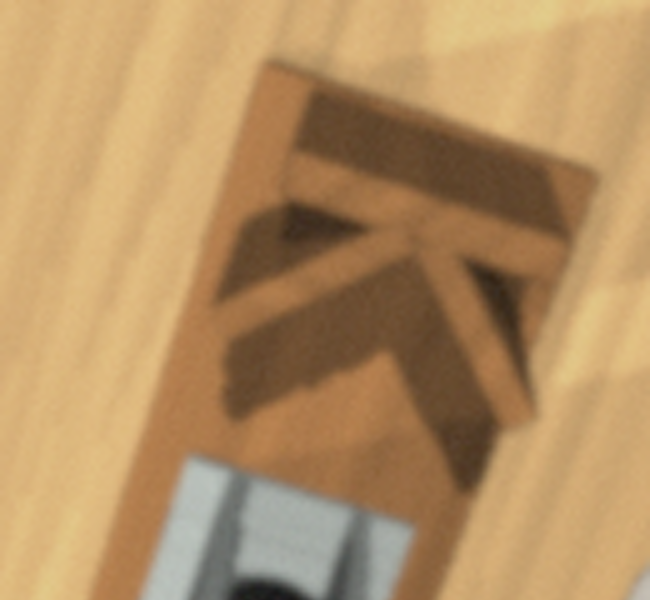

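```bash
cat > b.py <<'E'
from h import *
c=dict(np.load("w2.npz"))
f=lambda p:(p[0]/5+235,p[1]/5+130)
P={k:onz(c,f(p),z) for k,(p,z) in {"Lend":((230,340),.097),"apex":((413,257),.097),"Rend":((500,430),.097),"B1":((270,60),.012),"B2":((598,175),.012),"B3":((95,590),.012),"B4":((445,580),.012),"pl1":((190,455),.015),"pl2":((413,525),.015)}.items()}
for k,v in P.items(): print(k,v.round(4))
def ang(a,b): d=P[b]-P[a]; return np.degrees(np.arctan2(d[1],d[0]))
print(ang("apex","Lend"),ang("apex","Rend"),ang("B1","B3"),ang("B2","B4"),ang("B1","B2"))
E
python3 b.py
```

```text
Lend [ 0.5509 -0.0019  0.097 ]
apex [0.5856 0.0317 0.097 ]
Rend [ 0.6197 -0.0027  0.097 ]
B1 [0.5382 0.0495 0.012 ]
B2 [0.6348 0.0484 0.012 ]
B3 [ 0.5364 -0.1209  0.012 ]
B4 [ 0.6354 -0.0835  0.012 ]
pl1 [ 0.5509 -0.0682  0.015 ]
pl2 [ 0.62   -0.0683  0.015 ]
-135.90860768787047 -45.253332764064915 -90.59281226062372 -89.73193158318921 -0.6516790420326026
```

Run:
```python
from h import *
c=dict(np.load("w1.npz"))
print(onz(c,(200+242/5,140+408/5),.218))
print(onz(C["scene"],(346,106.5),.218),onz(C["side"],(268,109),.218))
z=lambda n,p:(315+p[0]/6,100+p[1]/6) if n=="scene" else (250+(p[0]-300)/6,100+p[1]/6)
print(onz(C["scene"],z("scene",(187,43)),.218),onz(C["side"],z("side",(406,46)),.218))
# neck centre at ~ z where? mid neck rows
for n,p in (("scene",(178,170)),("side",(424,175))):
    o,d=ray(C[n],z(n,p)); print(n,(o+d*(.17-o[2])/d[2]))
print(read_state()["eef_pos"],read_state()["ee_rot"],read_state()["time"])
```

```text
[0.52002317 0.22774423 0.218     ]
[0.51949364 0.22452818 0.218     ] [0.51943014 0.21908841 0.218     ]
[0.52076747 0.22302448 0.218     ] [0.5196822  0.22355905 0.218     ]
scene [0.5252297  0.21540145 0.17      ]
side [0.51895132 0.21520445 0.17      ]
[0.57248124 0.06642556 0.36878089] [-3.14097003e+00  9.97267012e-05  1.89338790e+00] 2.7667
```

Request:
move_arm(
  commands="-0.006 0.018 0 -7; -0.012 0.036 0 -14; -0.018 0.054 0 -21; -0.024 0.072 0 -28; -0.03 0.09 -0.01 -35; -0.036 0.108 -0.02 -42; -0.042 0.126 -0.035 -49; -0.048 0.144 -0.05 -56; -0.052 0.156 -0.065 -63; -0.052 0.156 -0.08 -70",
)

```text
time: 3.6
eef_pos: [0.5184, 0.2274, 0.2887]
ee_rot: [-3.141, -0.001, 0.689]
contact_force: [-0.4, -0.4, 0.3]
width: 0.075
```

Run:
```python
from h import *
s=read_state();print(s["time"],s["eef_pos"],s["ee_rot"],s["qvel"].round(3))
c=vision.calibration("wrist")
im=vision.capture("wrist");cv2.imwrite("pics/w3.png",im)
print(proj(c,(.52,.224,.218)))
```

```text
3.6 [0.51837674 0.22739389 0.28872126] [-3.14061060e+00 -6.43798849e-04  6.88567995e-01] [-0.033  0.118  0.235 -0.019 -0.351  1.423]
[322.51916816 217.05984657]
```

View pics/w3.png

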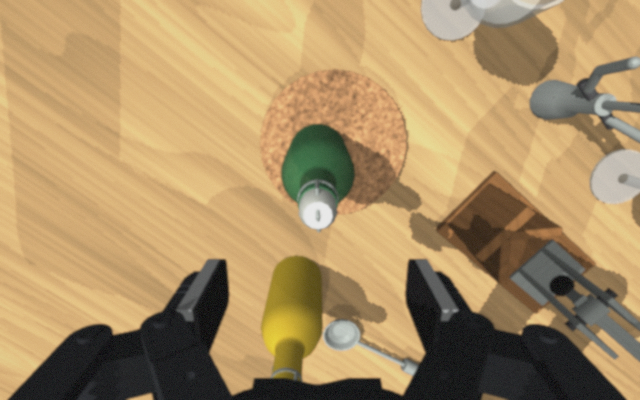

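Run:
```python
from h import *
im=cv2.imread("pics/w3.png")
cv2.imwrite("pics/w3a.png",cv2.resize(im[110:240,260:380],None,fx=4.5,fy=4.5,interpolation=cv2.INTER_CUBIC))
print(onz(vision.calibration("wrist"),(318,214),.218), read_state()["eef_pos"])
```

```text
[0.51945148 0.22682286 0.218     ] [0.51732568 0.2260318  0.28509865]
```

View pics/w3a.png

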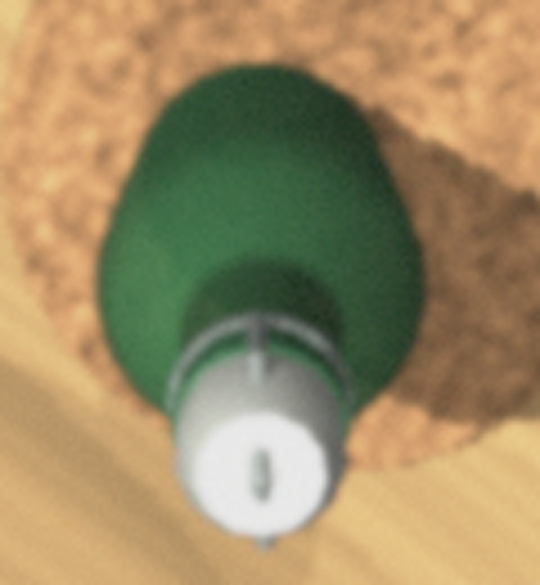

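Request:
move_arm(
  commands="0 0.001 -0.015 0; 0 0.001 -0.032 0; 0 0.001 -0.05 0; 0 0.001 -0.068 0; 0 0.001 -0.086 0; 0 0.001 -0.104 0; 0 0.001 -0.115 0; 0 0.001 -0.122 0; 0 0.001 -0.122 0; 0 0.001 -0.122 0",
)

```text
time: 4.48
eef_pos: [0.5202, 0.2255, 0.1678]
ee_rot: [3.141, -0.0, 0.69]
contact_force: [0.7, 0.7, -0.2]
width: 0.0752
```

Request:
move_arm(
  commands="0 0 0 0; 0 0 0 0; 0 0 0 0; 0 0 0 0; 0 0 0 0; 0 0 0 0; 0 0 0 0; 0 0 0 0; 0 0 0 0; 0 0 0 0",
  jaw=0.015,
  squeeze=50,
)

```text
time: 5.32
eef_pos: [0.5201, 0.2259, 0.1681]
ee_rot: [-3.141, -0.001, 0.689]
contact_force: [-1.4, 2.4, 6.7]
width: 0.0255
```

Request:
move_arm(
  commands="0 0 0.003 0; 0 0 0.01 0; 0 0 0.02 0; 0 0 0.032 0; 0 0 0.046 0; 0 0 0.06 0; 0 0 0.074 0; 0 0 0.088 0; 0 0 0.1 0; 0 0 0.11 0",
)

```text
time: 6.15
eef_pos: [0.5203, 0.2254, 0.2793]
ee_rot: [3.141, -0.001, 0.688]
contact_force: [-0.3, 0.2, -5.3]
width: 0.0258
```

Run:
```python
from h import *
im=np.hstack([vision.capture(n)[80:300,180:440] for n in ("scene","side")])
cv2.imwrite("pics/s4.png",cv2.resize(im,None,fx=1.5,fy=1.5))
```

```text
(no output)
```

View pics/s4.png

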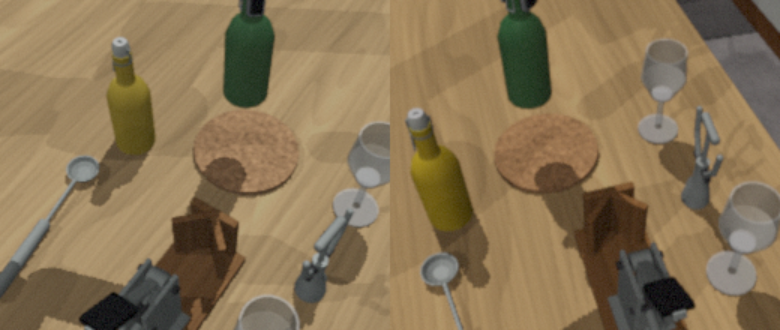

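Request:
move_arm(
  commands="0.001 -0.004 0.004 2; 0.004 -0.014 0.01 6; 0.009 -0.03 0.015 11; 0.016 -0.052 0.015 17; 0.023 -0.078 0.015 23; 0.031 -0.104 0.015 29; 0.039 -0.13 0.015 35; 0.046 -0.154 0.015 41; 0.052 -0.175 0.015 46; 0.057 -0.19 0.015 50.6",
)

```text
time: 7.08
eef_pos: [0.5768, 0.0332, 0.2912]
ee_rot: [-3.14, 0.001, 1.574]
contact_force: [-0.1, -0.2, -5.2]
width: 0.0258
```

Request:
move_arm(
  commands="0.002 -0.012 0 0; 0.004 -0.023 0 0; 0.006 -0.033 0 0; 0.0075 -0.042 0 0; 0.0085 -0.05 0 0; 0.0085 -0.055 0 0; 0.0085 -0.057 0 0; 0.0085 -0.057 0 0; 0.0085 -0.057 0 0; 0.0085 -0.057 0 0",
)

```text
time: 7.92
eef_pos: [0.5853, -0.0211, 0.2924]
ee_rot: [3.142, -0.0, 1.572]
contact_force: [0.6, 0.0, -5.2]
width: 0.0258
```

Run:
```python
from h import *
s=read_state();print(s["time"],s["eef_pos"],s["ee_rot"],s["contact_force"],s["width"])
for n in ("scene","side"):
    im=vision.capture(n);cv2.imwrite(f"pics/{n}5.png",im)
a=cv2.imread("pics/scene5.png")[90:330,225:365];b=cv2.imread("pics/side5.png")[90:330,250:390]
cv2.imwrite("pics/s5.png",cv2.resize(np.hstack([a,b]),None,fx=2.5,fy=2.5,interpolation=cv2.INTER_CUBIC))
```

```text
7.9167 [ 0.58534282 -0.02106726  0.29235663] [ 3.14154196e+00 -2.62005413e-04  1.57198757e+00] [ 0.60779927  0.03670421 -5.19281668] 0.025806574603560454
```

View pics/s5.png

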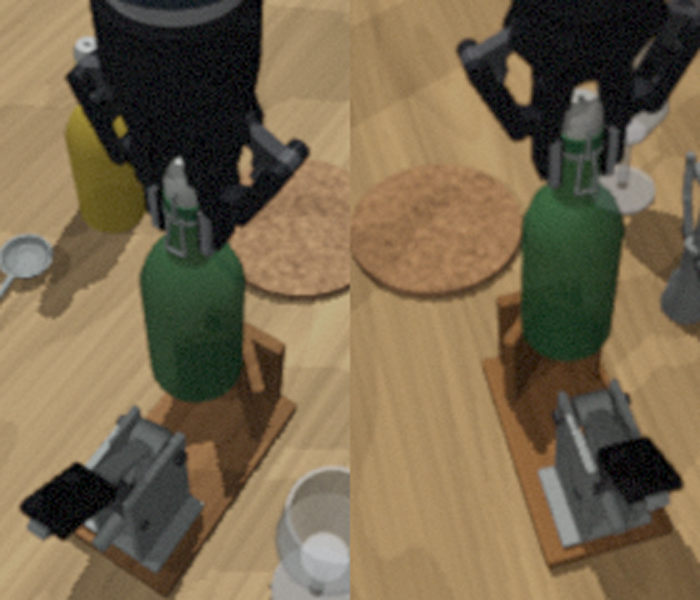

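```bash
cat > ov.py <<'E'
from h import *
import sys
def overlay(out,x,y,zb,tag):
    ims=[]
    for n in ("scene","side"):
        im=cv2.imread(f"pics/{n}{tag}.png"); im=cv2.resize(im,None,fx=3,fy=3,interpolation=cv2.INTER_CUBIC)
        for rr,z in ((.033,0),(.033,.105),(.0135,.142),(.0125,.208)):
            t=np.linspace(0,2*np.pi,60); p=np.array([proj(C[n],(x+rr*np.cos(a),y+rr*np.sin(a),zb+z)) for a in t])*3+1
            cv2.polylines(im,[p.astype(np.int32)],True,(0,0,255),1)
        c=proj(C[n],(x,y,zb+.09))*3
        ims.append(im[int(c[1])-290:int(c[1])+290,int(c[0])-190:int(c[0])+190])
    cv2.imwrite(out,np.hstack(ims))
if __name__=="__main__": overlay(sys.argv[1],*map(float,sys.argv[2:5]),sys.argv[5])
E
python3 ov.py pics/ov5.png .5853 -.0211 .1343 5
```

```text
(no output)
```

View pics/ov5.png

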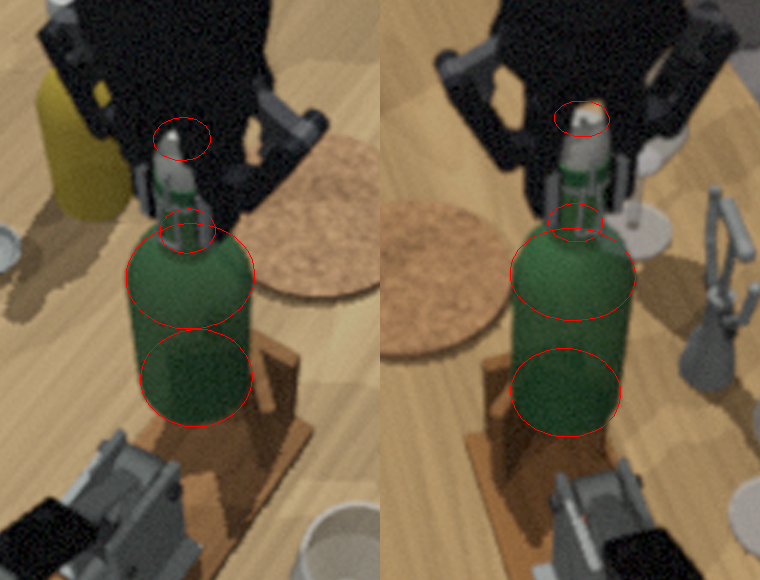

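Request:
move_arm(
  commands="0 0 -0.005 0; 0 0 -0.015 0; 0 0 -0.028 0; 0 0 -0.042 0; 0 0 -0.056 0; 0 0 -0.07 0; 0 0 -0.084 0; 0 0 -0.096 0; 0 0 -0.105 0; 0 0 -0.11 0",
)

```text
time: 8.85
eef_pos: [0.5843, -0.0213, 0.1799]
ee_rot: [-3.139, -0.001, 1.572]
contact_force: [0.0, 0.1, -6.4]
width: 0.0254
```

Request:
move_arm(
  commands="0 0 -0.001 0; 0 0 -0.002 0; 0 0 -0.003 0; 0 0 -0.004 0; 0 0 -0.005 0; 0 0 -0.006 0; 0 0 -0.007 0; 0 0 -0.008 0; 0 0 -0.009 0; 0 0 -0.009 0",
)

```text
time: 9.68
eef_pos: [0.5853, -0.0216, 0.173]
ee_rot: [-3.141, -0.0, 1.572]
contact_force: [-0.8, 0.8, -6.2]
width: 0.0258
```

Run:
```python
from h import *
s=read_state();print(s["time"],s["eef_pos"],s["ee_rot"],s["contact_force"],s["width"])
for n in ("scene","side"):
    im=vision.capture(n);cv2.imwrite(f"pics/{n}6.png",im)
from ov import overlay
overlay("pics/ov6.png",.5855,-.0205,float(s["eef_pos"][2])-.1581,"6")
```

```text
9.6833 [ 0.58525007 -0.0215528   0.17301178] [-3.14118330e+00 -1.19885613e-04  1.57153573e+00] [-0.75243965  0.77190994 -6.16355731] 0.025771566587985597
```

View pics/ov6.png

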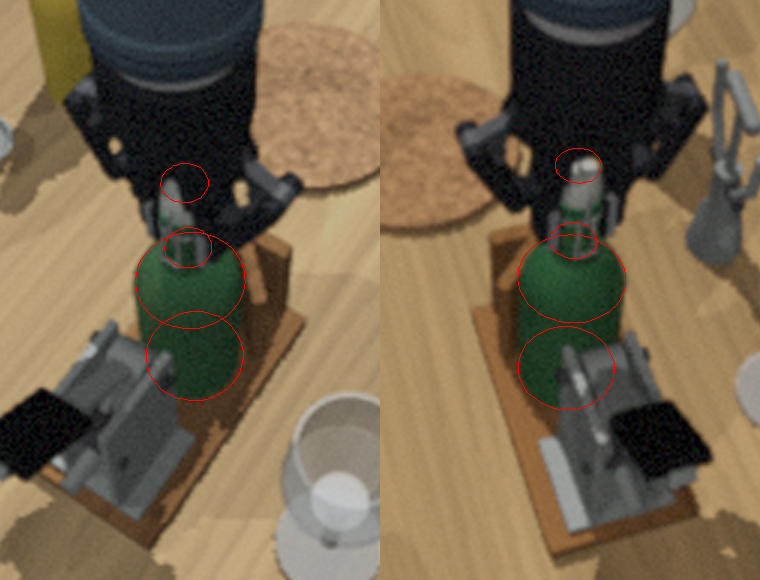

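Request:
move_arm(
  commands="0 0 -0.0004 0; 0 0 -0.0008 0; 0 0 -0.0012 0; 0 0 -0.0016 0; 0 0 -0.002 0; 0 0 -0.0024 0; 0 0 -0.0028 0; 0 0 -0.003 0; 0 0 -0.003 0; 0 0 -0.003 0",
)

```text
time: 10.62
eef_pos: [0.5854, -0.0216, 0.1703]
ee_rot: [-3.142, -0.0, 1.572]
contact_force: [-0.4, 1.1, -5.9]
width: 0.0259
```

Request:
move_arm(
  commands="0 0 -0.0003 0; 0 0 -0.0006 0; 0 0 -0.0009 0; 0 0 -0.0012 0; 0 0 -0.0015 0; 0 0 -0.0015 0; 0 0 -0.0015 0; 0 0 -0.0015 0; 0 0 -0.0015 0; 0 0 -0.0015 0",
)

```text
time: 11.45
eef_pos: [0.5858, -0.0217, 0.1701]
ee_rot: [3.14, 0.0, 1.572]
contact_force: [-2.9, -0.2, 5.8]
width: 0.0256
```

Request:
move_arm(
  commands="0 0 0.0005 0; 0 0 0.0005 0; 0 0 0.0005 0; 0 0 0.0005 0; 0 0 0.0005 0; 0 0 0.0005 0; 0 0 0.0005 0; 0 0 0.0005 0; 0 0 0.0005 0; 0 0 0.0005 0",
  jaw=0.055,
)

```text
time: 12.28
eef_pos: [0.5854, -0.0216, 0.1693]
ee_rot: [3.142, -0.0, 1.572]
contact_force: [-1.1, -0.0, 0.2]
width: 0.0552
```

Run:
```python
from h import *
s=read_state();print(s["time"],s["eef_pos"],s["ee_rot"],s["contact_force"],s["width"])
for n in ("scene","side"):
    im=vision.capture(n);cv2.imwrite(f"pics/{n}7.png",im)
from ov import overlay
overlay("pics/ov7.png",.5855,-.0205,.012,"7")
```

```text
12.2833 [ 0.5854202  -0.0215999   0.16926579] [ 3.14158270e+00 -3.31450662e-05  1.57151861e+00] [-1.09461774 -0.01081853  0.18833205] 0.0552357586073451
```

View pics/ov7.png

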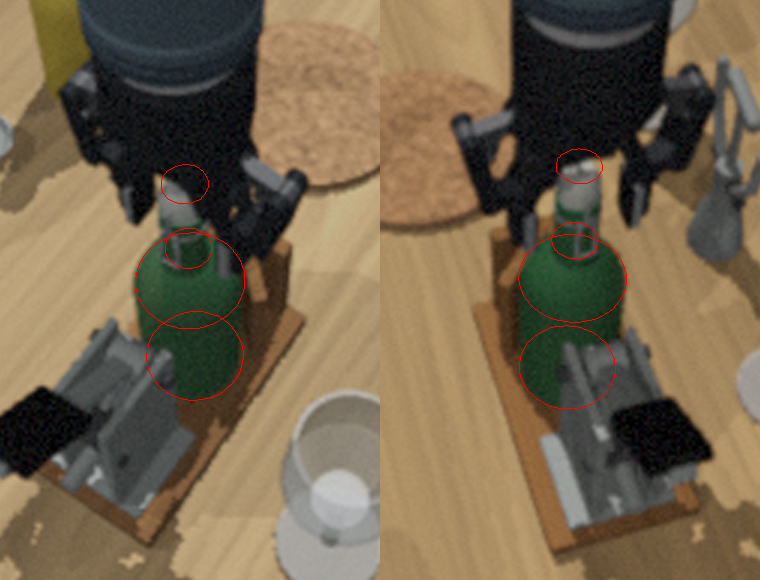

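Request:
move_arm(
  commands="0 0 0.004 0; 0 0 0.012 0; 0 0 0.024 0; 0 0 0.038 0; 0 0 0.054 0; 0 0 0.07 0; 0 0 0.084 0; 0 0 0.094 0; 0 0 0.1 0; 0 0 0.1 0",
)

```text
time: 13.22
eef_pos: [0.5862, -0.0218, 0.2715]
ee_rot: [3.138, 0.001, 1.572]
contact_force: [-0.2, 0.4, 0.1]
width: 0.0547
```

Request:
move_arm(
  commands="0 -0.008 0 0; 0 -0.02 0 0; 0 -0.035 0 0; 0 -0.055 0 0; 0 -0.075 0 0; 0 -0.095 0 0; 0 -0.115 0 0; 0 -0.13 0 0; 0 -0.142 0 0; 0 -0.149 0 0",
  jaw=0.0,
  squeeze=40,
)

```text
time: 14.05
eef_pos: [0.5849, -0.1725, 0.2685]
ee_rot: [-3.14, -0.0, 1.57]
contact_force: [0.4, -0.1, 0.1]
width: 0.0001
```

Run:
```python
from h import *
s=read_state();print(s["time"],s["eef_pos"],s["ee_rot"],s["contact_force"],s["width"])
ims=[]
for n in ("scene","side"):
    im=vision.capture(n);cv2.imwrite(f"pics/{n}8.png",im); ims.append(im[130:340,210:400])
cv2.imwrite("pics/s8.png",cv2.resize(np.hstack(ims),None,fx=2,fy=2,interpolation=cv2.INTER_CUBIC))
```

```text
14.05 [ 0.58494504 -0.17250821  0.26852934] [-3.14046434e+00 -2.70265287e-04  1.56991540e+00] [ 0.37438988 -0.10216675  0.06607254] 8.548268057953689e-05
```

View pics/s8.png

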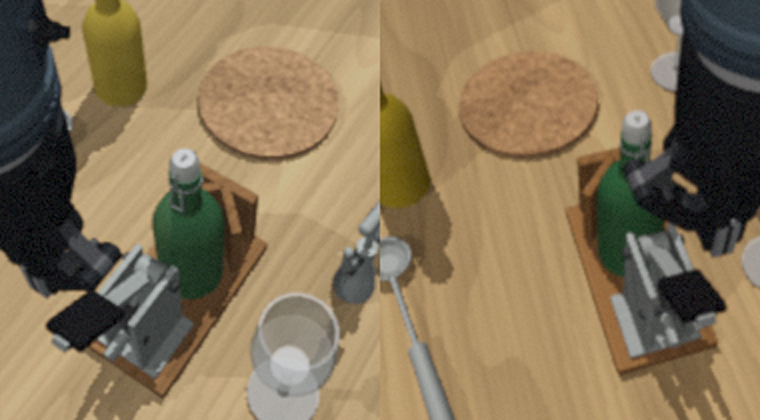

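Request:
move_arm(
  commands="0 0 -0.006 0; 0 0 -0.016 0; 0 0 -0.028 0; 0 0 -0.04 0; 0 0 -0.052 0; 0 0 -0.062 0; 0 0 -0.069 0; 0 0 -0.073 0; 0 0 -0.075 0; 0 0 -0.075 0",
)

```text
time: 14.98
eef_pos: [0.5854, -0.1706, 0.194]
ee_rot: [-3.141, -0.0, 1.571]
contact_force: [0.6, 0.1, 0.6]
width: -0.0002
```

Request:
move_arm(
  commands="0 0 -0.002 0; 0 0 -0.004 0; 0 0 -0.006 0; 0 0 -0.008 0; 0 0 -0.01 0; 0 0 -0.012 0; 0 0 -0.014 0; 0 0 -0.016 0; 0 0 -0.018 0; 0 0 -0.02 0",
)

```text
time: 15.82
eef_pos: [0.5855, -0.1706, 0.1742]
ee_rot: [3.141, 0.0, 1.572]
contact_force: [-0.1, -1.0, 2.5]
width: -0.0001
```

Request:
move_arm(
  commands="0 0 -0.0015 0; 0 0 -0.003 0; 0 0 -0.0045 0; 0 0 -0.006 0; 0 0 -0.0075 0; 0 0 -0.009 0; 0 0 -0.0105 0; 0 0 -0.012 0; 0 0 -0.0135 0; 0 0 -0.015 0",
)

```text
time: 16.65
eef_pos: [0.5853, -0.1705, 0.159]
ee_rot: [-3.141, -0.0, 1.572]
contact_force: [0.7, 0.3, 1.5]
width: 0.0002
```

Run:
```python
from h import *
s=read_state();print(s["time"],s["eef_pos"],s["contact_force"])
ims=[]
for n in ("scene","side"):
    im=vision.capture(n);cv2.imwrite(f"pics/{n}9.png",im); ims.append(im[180:340,210:400])
cv2.imwrite("pics/s9.png",cv2.resize(np.hstack(ims),None,fx=2,fy=2,interpolation=cv2.INTER_CUBIC))
```

```text
16.65 [ 0.58528343 -0.17050961  0.1589787 ] [0.67634491 0.31580557 1.52763005]
```

View pics/s9.png

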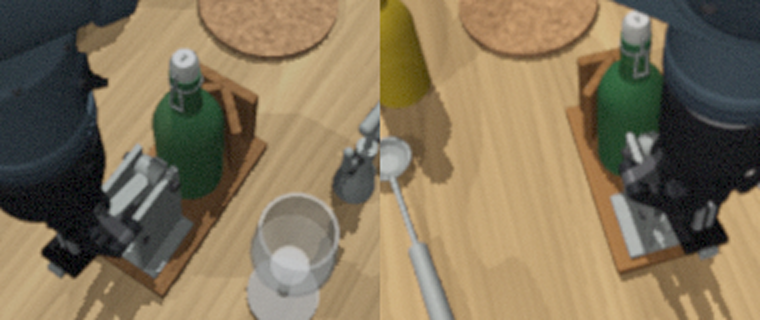

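Request:
move_arm(
  commands="0 0 -0.0015 0; 0 0 -0.003 0; 0 0 -0.0045 0; 0 0 -0.006 0; 0 0 -0.0075 0; 0 0 -0.009 0; 0 0 -0.0105 0; 0 0 -0.012 0; 0 0 -0.0135 0; 0 0 -0.015 0",
)

```text
time: 17.58
eef_pos: [0.5853, -0.1705, 0.144]
ee_rot: [-3.141, -0.0, 1.572]
contact_force: [-0.1, 0.7, 0.4]
width: -0.0
```

Run:
```python
from h import *
s=read_state();print(s["time"],s["eef_pos"],s["contact_force"])
ims=[]
for n in ("scene","side"):
    im=vision.capture(n);cv2.imwrite(f"pics/{n}10.png",im); ims.append(im[190:320,220:380])
cv2.imwrite("pics/s10.png",cv2.resize(np.hstack(ims),None,fx=2.5,fy=2.5,interpolation=cv2.INTER_CUBIC))
```

```text
17.5833 [ 0.58529149 -0.17050472  0.14396509] [-0.13084215  0.72445422  0.4153894 ]
```

View pics/s10.png

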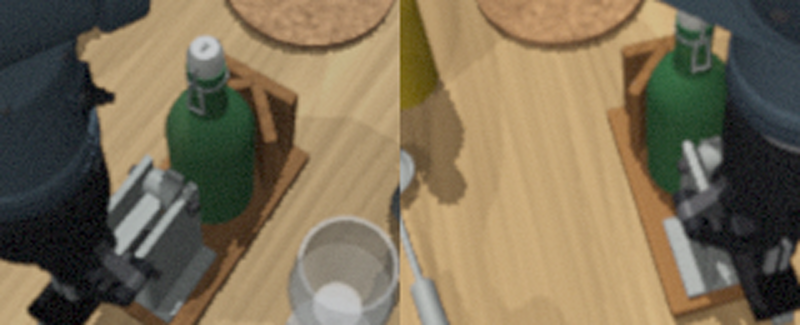

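Request:
move_arm(
  commands="0 0 -0.0005 0; 0 0 -0.001 0; 0 0 -0.0015 0; 0 0 -0.002 0; 0 0 -0.0025 0; 0 0 -0.003 0; 0 0 -0.0035 0; 0 0 -0.004 0; 0 0 -0.0045 0; 0 0 -0.005 0",
)

```text
time: 18.52
eef_pos: [0.5854, -0.1706, 0.1392]
ee_rot: [-3.142, -0.0, 1.572]
contact_force: [0.5, 0.7, -0.6]
width: 0.0002
```

Run:
```python
from h import *
s=read_state();print(s["time"],s["eef_pos"],s["contact_force"])
ims=[]
for n in ("scene","side"):
    im=vision.capture(n);cv2.imwrite(f"pics/{n}11.png",im); ims.append(im[190:320,220:380])
cv2.imwrite("pics/s11.png",cv2.resize(np.hstack(ims),None,fx=2.5,fy=2.5,interpolation=cv2.INTER_CUBIC))
```

```text
18.5167 [ 0.58540283 -0.17059291  0.13922281] [ 0.52798081  0.68719991 -0.6033067 ]
```

View pics/s11.png

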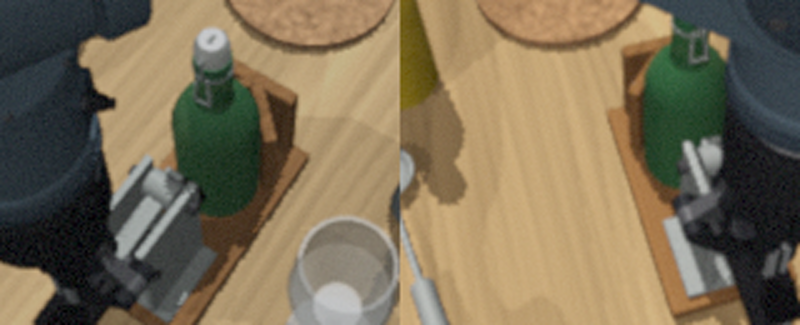

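Request:
move_arm(
  commands="0 0 -0.0005 0; 0 0 -0.001 0; 0 0 -0.0015 0; 0 0 -0.002 0; 0 0 -0.0025 0; 0 0 -0.003 0; 0 0 -0.0035 0; 0 0 -0.004 0; 0 0 -0.0045 0; 0 0 -0.005 0",
)

```text
time: 19.45
eef_pos: [0.5854, -0.1706, 0.1343]
ee_rot: [-3.142, 0.0, 1.572]
contact_force: [-0.4, 0.5, -1.0]
width: 0.0002
```

Request:
move_arm(
  commands="0 0 -0.0005 0; 0 0 -0.001 0; 0 0 -0.0015 0; 0 0 -0.002 0; 0 0 -0.002 0; 0 0 -0.002 0; 0 0 -0.002 0; 0 0 -0.002 0; 0 0 -0.002 0; 0 0 -0.002 0",
)

```text
time: 20.28
eef_pos: [0.5854, -0.1706, 0.1323]
ee_rot: [3.142, 0.0, 1.572]
contact_force: [-0.5, -0.3, -0.3]
width: 0.0001
```

Request:
move_arm(
  commands="0 0 -0.0003 0; 0 0 -0.0006 0; 0 0 -0.0009 0; 0 0 -0.0012 0; 0 0 -0.0015 0; 0 0 -0.0018 0; 0 0 -0.0021 0; 0 0 -0.0024 0; 0 0 -0.0025 0; 0 0 -0.0025 0",
)

```text
time: 21.12
eef_pos: [0.5854, -0.1706, 0.1297]
ee_rot: [-3.141, -0.0, 1.572]
contact_force: [-0.8, 0.6, 0.1]
width: 0.0001
```

Request:
move_arm(
  commands="0 0 -0.0003 0; 0 0 -0.0006 0; 0 0 -0.0009 0; 0 0 -0.0012 0; 0 0 -0.0015 0; 0 0 -0.0018 0; 0 0 -0.002 0; 0 0 -0.002 0; 0 0 -0.002 0; 0 0 -0.002 0",
)

```text
time: 21.95
eef_pos: [0.5854, -0.1706, 0.1278]
ee_rot: [3.142, 0.0, 1.572]
contact_force: [0.1, -0.0, 0.3]
width: 0.0002
```

Request:
move_arm(
  commands="0 0 -0.0003 0; 0 0 -0.0006 0; 0 0 -0.0009 0; 0 0 -0.0012 0; 0 0 -0.0015 0; 0 0 -0.0018 0; 0 0 -0.002 0; 0 0 -0.002 0; 0 0 -0.002 0; 0 0 -0.002 0",
)

```text
time: 22.78
eef_pos: [0.5854, -0.1706, 0.1258]
ee_rot: [3.142, 0.0, 1.571]
contact_force: [-0.7, 0.0, 0.3]
width: -0.0003
```

Request:
move_arm(
  commands="0 0 -0.0003 0; 0 0 -0.0006 0; 0 0 -0.0009 0; 0 0 -0.0012 0; 0 0 -0.0015 0; 0 0 -0.0018 0; 0 0 -0.002 0; 0 0 -0.002 0; 0 0 -0.002 0; 0 0 -0.002 0",
)

```text
time: 23.62
eef_pos: [0.5854, -0.1706, 0.1238]
ee_rot: [-3.142, 0.0, 1.572]
contact_force: [-0.3, 1.0, 0.0]
width: 0.0001
```

Request:
move_arm(
  commands="0 0 -0.0003 0; 0 0 -0.0006 0; 0 0 -0.0009 0; 0 0 -0.0012 0; 0 0 -0.0015 0; 0 0 -0.0018 0; 0 0 -0.002 0; 0 0 -0.002 0; 0 0 -0.002 0; 0 0 -0.002 0",
)

```text
time: 24.45
eef_pos: [0.5854, -0.1706, 0.1218]
ee_rot: [-3.142, -0.0, 1.571]
contact_force: [0.7, 0.2, 0.7]
width: 0.0004
```

Request:
move_arm(
  commands="0 0 -0.0003 0; 0 0 -0.0006 0; 0 0 -0.0009 0; 0 0 -0.0012 0; 0 0 -0.0015 0; 0 0 -0.0018 0; 0 0 -0.002 0; 0 0 -0.002 0; 0 0 -0.002 0; 0 0 -0.002 0",
)

```text
time: 25.28
eef_pos: [0.5854, -0.1706, 0.1198]
ee_rot: [-3.142, -0.0, 1.572]
contact_force: [-0.7, 0.4, -0.3]
width: -0.0001
```

Request:
move_arm(
  commands="0 0 -0.0003 0; 0 0 -0.0006 0; 0 0 -0.0009 0; 0 0 -0.0012 0; 0 0 -0.0015 0; 0 0 -0.0018 0; 0 0 -0.002 0; 0 0 -0.002 0; 0 0 -0.002 0; 0 0 -0.002 0",
)

```text
time: 26.12
eef_pos: [0.5856, -0.1706, 0.1188]
ee_rot: [3.141, 0.0, 1.572]
contact_force: [-2.3, 0.4, 8.0]
width: 0.0002
```

Run:
```python
from h import *
s=read_state();print(s["time"],s["eef_pos"],s["contact_force"])
ims=[]
for n in ("scene","side"):
    im=vision.capture(n);cv2.imwrite(f"pics/{n}12.png",im); ims.append(im[190:340,220:380])
cv2.imwrite("pics/s12.png",cv2.resize(np.hstack(ims),None,fx=2.5,fy=2.5,interpolation=cv2.INTER_CUBIC))
```

```text
26.1167 [ 0.58561638 -0.17064366  0.11879267] [-2.34091274  0.38762523  7.96787059]
```

View pics/s12.png

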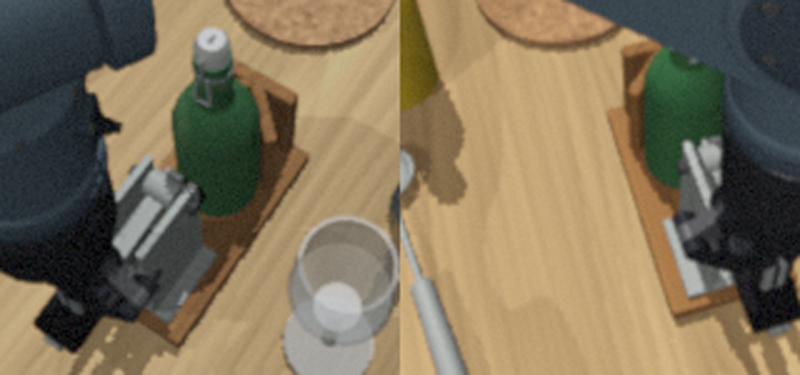

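Request:
move_arm(
  commands="0 0 -0.0001 0; 0 0 -0.0002 0; 0 0 -0.0003 0; 0 0 -0.0003 0; 0 0 -0.0003 0; 0 0 -0.0003 0; 0 0 -0.0003 0; 0 0 -0.0003 0; 0 0 -0.0003 0; 0 0 -0.0003 0",
)

```text
time: 27.05
eef_pos: [0.5857, -0.1707, 0.1187]
ee_rot: [3.141, 0.0, 1.572]
contact_force: [-3.1, 2.2, 9.4]
width: 0.0002
```

Request:
move_arm(
  commands="0 0 0 0; 0 0 0 0; 0 0 0 0; 0 0 0 0; 0 0 0 0; 0 0 0 0; 0 0 0 0; 0 0 0 0; 0 0 0 0; 0 0 0 0",
)

```text
time: 27.88
eef_pos: [0.5856, -0.1706, 0.1187]
ee_rot: [3.141, 0.0, 1.572]
contact_force: [-2.9, 1.0, 9.4]
width: 0.0
```

Request:
move_arm(
  commands="0 0 0.001 0; 0 0 0.003 0; 0 0 0.008 0; 0 0 0.018 0; 0 0 0.032 0; 0 0 0.048 0; 0 0 0.065 0; 0 0 0.082 0; 0 0 0.095 0; 0 0 0.1 0",
)

```text
time: 28.72
eef_pos: [0.5866, -0.1712, 0.2206]
ee_rot: [3.138, 0.002, 1.572]
contact_force: [0.2, -1.3, 0.7]
width: -0.0002
```

Request:
move_arm(
  commands="-0.005 -0.01 0.005 0; -0.02 -0.02 0.015 0; -0.04 -0.03 0.025 0; -0.06 -0.04 0.035 0; -0.08 -0.05 0.045 0; -0.1 -0.06 0.055 0; -0.12 -0.06 0.06 0; -0.135 -0.06 0.06 0; -0.145 -0.06 0.06 0; -0.15 -0.06 0.06 0",
)

```text
time: 29.55
eef_pos: [0.4338, -0.2308, 0.2769]
ee_rot: [-3.14, -0.001, 1.57]
contact_force: [0.3, -0.5, -0.1]
width: 0.0003
```

Run:
```python
from h import *
s=read_state();print(s["time"],s["eef_pos"],s["contact_force"])
for n in ("scene","side"):
    im=vision.capture(n);cv2.imwrite(f"pics/{n}13.png",im)
from ov import overlay
overlay("pics/ov13.png",.5855,-.014,.012,"13")
```

```text
29.55 [ 0.43384702 -0.23079181  0.27686204] [ 0.34302877 -0.50991262 -0.14019115]
```

View pics/ov13.png

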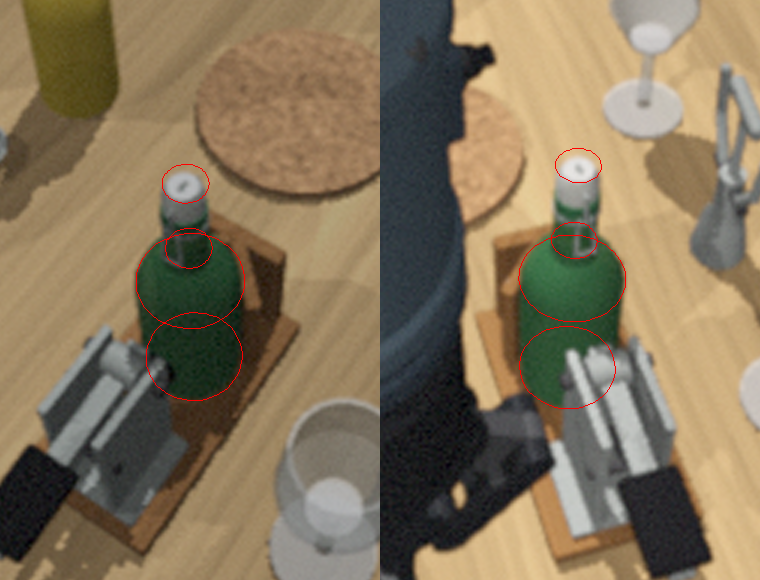

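Request:
move_arm(
  commands="0 0 0 0; 0 0 0 0; 0 0 0 0; 0 0 0 0; 0 0 0 0; 0 0 0 0; 0 0 0 0; 0 0 0 0; 0 0 0 0; 0 0 0 0",
)

```text
time: 30.48
eef_pos: [0.4354, -0.2306, 0.2775]
ee_rot: [3.142, 0.0, 1.572]
contact_force: [-0.3, -0.2, -0.0]
width: -0.0001
```

```bash
python3 -c "
from rig import job; print(job.finish_job())"
```

```text
the job is handed in; nothing more can be done
None
```

The green bottle now stands upright in the V cradle with the clamp snapped over and pressing on it, and I handed the job in at about 30.5 s of the 62 s allowed. `finish_job()` reports no verdict, so I don't have a pass or fail.

- **Placing:** I gripped the bottle by the neck clear of the wire and lowered it until the wrist force showed it had touched down. I let go with the clamp still open, about 7 mm short of home by my estimate.
- **Clamping:** I pushed the handle down with closed fingers until it snapped over, which slid the bottle into the V. I then felt for where the handle came home and held it at about 9.4 N downward, roughly 10 N in total, for about 1.7 s. The highest reading I saw was about 10 N, but readings come only at the end of each move.
- **Last checks:** The final pictures match a model of an upright bottle at home to within about 1–2 mm. The handle is down, the arm is clear, and the wrist force is near zero.
- **Not measured:** I had no direct reading of the lever angle or the pad force. I judged both from the pictures and the force I felt.
- **Other things:** The arm never went near the glasses, corkscrew or spoon. The glasses and corkscrew look undisturbed where they show in the last pictures, but I did not measure their positions.

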